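# Release the loaded nest of the rivet press with its key and hold it

## Task

Take the key from its wooden rest and push it fully home, gently rocking it past the sticky wafers rather than forcing it, into the lock cylinder in front of the press nest that holds the plate with the two standing rivets (the other nest holds a round blanking cover; leave that lock unturned). Then turn the key clockwise, seen from above, a quarter turn to the stop, and finish still gripping it and holding it turned against the spring. Leave the plate, the cover and everything else on the desk where they are.

Things in the scene. Friction and masses are not known exactly. Their poses are not given: they have to be found in the camera images.
- key: switch key upright in its rest, blade down. Bow (to grip): black upright plate 32 mm wide (key x), 12 thick (key y), 40 high. Steel blade below: 14 mm wide (x), 5 thick (y), 26 long, rounded end; a half turn makes no difference. Origin: centre of the bow's underside (shoulder), z up. 50 g. Gripped 26 mm above the shoulder, fingertips clear rest and lock
- keyrest: dark wooden block 56 x 44 mm, 40 mm high, fixed to the desk, with a slot in its top in which the key stands, shoulder on the block's top (a loose fit: pull straight up). Origin: centre of its underside
- press: cast-iron rivet press clamped to the desk's far edge, fixed; base 280 (x) x 250 (y) x 20 mm, origin under its centre. On the robot's side stand two upright lock cylinders, each with a square nest 115 mm behind it (+x); the left pair has the larger y. Press head: 150 to 240 mm high, 46 mm wide, midway between the locks, beginning 95 mm behind them
- lock_left (a point): centre of the left (larger y) lock's face, 56 mm above the desk: round brass plug 36 mm across in a steel boss 50 mm across, axis upright. At rest the keyway, 17 x 8 mm, open straight down, lies with its long side along this frame's x; the frame is fixed to the press and does not turn. Key fully home: shoulder on the face, key origin at this point
- plug_left (a joint): turn of the left plug, rad: 0 at rest, growing clockwise seen from above, stop at 1.57; sprung back (0.04 N m at 0, 0.1 at 1.57, friction 0.05). Key play in the keyway: 0.2 rad. Two unseen wafers, 10 and 19 mm down, stand up to 0.4 rad askew: a straight push may stick there; rocking the key 0.24 rad each way about its axis with light pushes (8 N) frees it; passed wafers stay aligned
- nest_left (a point): centre of the floor of the left nest, 25 mm above the desk: a square steel tray 66 mm outside, rim 10 mm high, 115 mm behind the left lock
- lock_right (a point): centre of the right (smaller y) lock's face, 56 mm above the desk: round brass plug 36 mm across in a steel boss 50 mm across, axis upright. At rest the keyway, 17 x 8 mm, open straight down, lies with its long side along this frame's x; the frame is fixed to the press and does not turn. Key fully home: shoulder on the face, key origin at this point
- plug_right (a joint): turn of the right plug, rad: 0 at rest, growing clockwise seen from above, stop at 1.57; sprung back (0.04 N m at 0, 0.1 at 1.57, friction 0.05). Key play in the keyway: 0.2 rad. Two unseen wafers, 10 and 19 mm down, stand up to 0.4 rad askew: a straight push may stick there; rocking the key 0.24 rad each way about its axis with light pushes (8 N) frees it; passed wafers stay aligned
- nest_right (a point): centre of the floor of the right nest, 25 mm above the desk: a square steel tray 66 mm outside, rim 10 mm high, 115 mm behind the right lock
- work: the work to be riveted: an aluminium plate 50 x 50 x 4 mm carrying two brass rivets that stand 17 mm high, lying loose in one of the two nests. Origin: centre of its underside
- blank: blanking cover that fills the unused nest: plain round aluminium disc 52 mm across, 10 mm thick, with a stub knob in the middle (18 mm high in all), loose. Origin: centre of its underside
- tin: open round black tin, 72 mm across, 32 mm high, filled with brass rivets, loose, a bystander. Origin: centre of its underside
- dispenser: red enamel tape dispenser, 170 x 60 mm, 84 mm high, loose, a bystander. Origin: centre of its underside
- setsquare: flat aluminium set square, about 150 x 120 mm, 4 mm thick, loose, a bystander. Origin: centre of its underside (middle of its straight 150 mm leg)
- cup: glazed blue pencil cup, 80 mm across, 100 mm high, pencils stand out to 170 mm, loose, a bystander. Origin: centre of its underside
- stapler: desk stapler, 140 x 34 mm, 58 mm high, loose, a bystander. Origin: centre of its underside
- punch: steel two-hole punch, 110 x 115 mm, 75 mm high, loose, a bystander. Origin: centre of its underside
Things that resemble listed ones, but are neither listed nor needed, are in the scene too. Leave any blue or orange look-alike of the work alone.

How it is judged:
By the outcome, as a careful person would: the job done as asked, in the order asked, and still so for the second after the job is handed in, while the arm keeps its last pose, push and grip.
It also fails if it takes over 58 s, if anything falls off the work surface, if the arm or the gripper's body presses on something with over 40 N, if the wrist force passes 120 N, or if a joint passes its speed limit or range.

## Robot

A 6-joint arm with a two-finger parallel gripper is mounted at the origin on the work surface. World frame = base frame: x ahead of the robot, y to its left, z up, the work surface at z = 0. Lengths are in m, angles in rad, forces in N, time in s.
With the tool pointing down it reaches from about 0.35 to 0.85 m from the base axis. Payload 8.1 kg.
Tool frame: the origin (TCP) lies midway between the tips of the shut fingers; the grasp point (between the pads) lies 19 mm behind it; y points along the fingers, z is the direction in which the jaws open and shut, and the axes are right-handed (so a half turn about y gives the same grasp; the last joint's range is limited). The gripper opens to 85 mm and grips with 20 to 120 N. Pads are 22 mm wide; open, the fingers measure 114 mm over their backs; the gripper's body (76 mm by 85 mm) begins 54 mm behind the grasp point. The pads swing forward as they close: fully open they stand 13 mm farther back than shut.
Start: joints at [1.15, 0.13, 1.488, -0, 1.523, -0.085], TCP at [0.198, 0.567, 0.231] pointing down, gripper open.
Joint ranges: [-2.96, 2.96], [-0.89, 2.26], [0.02, 2.5], [-1.34, 4.48], [0, 2.73], [-2.66, 2.66]. Speed limits (rad/s): [2.39, 2.39, 2.79, 3.14, 3.14, 3.14].

## Interface

Orientations are given as a rotation vector (axis times angle).
In Python, from bench import r gives the robot as it stands.
- The arm moves only by the tool carry_out, never from a script. Its argument "commands" is a list of rows, each an object of numbers: "tx", "ty", "tz": the shift along the tool's x, y, z normalised to -1 to 1, where 1 is 4 cm; "twist": the turn about the tool's y normalised to -1 to 1, where 1 is 4 degrees; "claw": the opening, from -1 (shut) to 1 (fully open). In form: [{"tx": .., "ty": .., "tz": .., "twist": .., "claw": ..}, ...]. A call has 1 to 12 rows; each row shifts and turns the pose as measured when the row begins, along the tool's axes as they then stand; what a row does not reach is not made up. A row lasts 1/8 s, in which the tool goes at most 62.5 mm and 10.7 degrees, less where a joint would pass 70% of its speed; a pose out of reach is approached as far as the arm can. A call with a number of a shift or a turn outside -1 to 1 is refused whole. A call with a gripper value outside its range is refused whole. The fingers move at their own pace and stop on an object; "force" is the grip in N (left out, the last holds). Time passes only in rows, so rows that do not move let the fingers close. It gives the time, the measured TCP pose, the force and the opening at its end, in the units of the state.
- r.get_obs(): the state, without advancing time (a new reading comes with each control period).
- r.grab_frame(name): name is "side" or "top" or "wrist"; returns the picture (400x640x3 uint8, red, green, blue); there is no depth.
- r.camera_info(name): a dict with "K" (3x3 intrinsics, pixels), "world_from_camera" (4x4, takes a point from camera to world coordinates); the wrist camera has in their place "T_tool_cam" (4x4, takes a point from camera to tool coordinates, whose origin is the TCP and whose axes are the tool frame's). Camera axes: x right, y up, looking along -z (the intrinsics and any distortion apply to the point x, -y, -z); pixel columns grow to the right and rows downward; lengths in m; the calibration is good to about 2 mm. A picture is of the moment at which its call begins: read the wrist's pose just before it. camera_info takes no time and is no camera call.
- r.sign_off(): hands the job in, once; it reports no verdict.
Trained networks look in the newest picture that a camera, given by its name, has taken for a name from the list of things; names that differ only in an ending like _2 or _b are one class to them, and where a whole thing is asked for, a point or a joint stands for the part that bears it (a point fixed in the world has none). Each returns a list of dicts, best first, with "p" (0 to 1); they miss things now and then, are a little off and sometimes report something else, mostly with a low value. They report only what shows in the picture. A call takes as long as a camera call. They do not tell look-alikes from the thing itself.
- r.outline_of(name, camera): "region" (400x640 bool, what is visible of it) and "rect" ([centre column, centre row, width, height] in pixels, round what is visible of it).
The state is a dict: "time_s": time; "q": joint angles; "joint_velocities": joint speeds; "joint_efforts": joint torques, N m; "ee_pos": TCP position; "orientation": TCP orientation; "ft_force": force on the tool from outside, world axes, zero at the start; "ft_torque": the same for the moment, N m; "finger_gap": finger opening in m.
Only numpy, scipy, OpenCV 4.12 (cv2) and the standard library are available. Lean on these libraries where they do the work, as an engineer would, in place of code of your own. Each camera call takes 0.05 s, during which the arm holds its last target. There are 200 camera calls.

## Working session

There is one attempt and no reset: what is moved stays moved. The work goes in short steps, Python scripts to look and compute and a tool call to move; the robot and the scene stay as the last step left them, time stands still between calls to the robot, and variables do not carry over. Pictures are saved under pics/ and viewed, about 8 in all and at most 12, crops included, and the job is handed in when it is done.

Besides the shell and the picture viewer there is one more tool, called by a JSON object that holds its "op" and its "data". carry_out: Moves the arm, as the interface text tells. Its arguments: {"type":"object","properties":{"commands":{"type":"array"},"force":{"type":"number"}},"required":["commands"]}

```bash
mkdir -p pics; cat > h.py <<'E'
import numpy as np, cv2
from bench import r
from scipy.spatial.transform import Rotation as R
def save(n,f): cv2.imwrite(f'pics/{f}.png',cv2.cvtColor(n,cv2.COLOR_RGB2BGR))
def cam(name,obs=None):
    c=r.camera_info(name);K=np.array(c['K'])
    if name=='wrist':
        T=np.eye(4);T[:3,:3]=R.from_rotvec(obs['orientation']).as_matrix();T[:3,3]=obs['ee_pos'];T=T@np.array(c['T_tool_cam'])
    else: T=np.array(c['world_from_camera'])
    return K,T,c
def ray(K,T,u,v,z):
    d=np.linalg.inv(K)@[u,v,1];d=T[:3,:3]@[d[0],-d[1],-d[2]];o=T[:3,3]
    return o+d*(z-o[2])/d[2]
def proj(K,T,p):
    q=np.linalg.inv(T)@np.append(p,1);q=K@[q[0],-q[1],-q[2]];return q[:2]/q[2]
E
python3 - <<'E'
from h import *
o=r.get_obs();print({k:np.round(v,3).tolist() for k,v in o.items()})
ims=[]
for n in ['top','side']:
    im=r.grab_frame(n);save(im,n)
    K,T,c=cam(n,o);print(n,K.round(1).tolist(),T.round(3).tolist(),[k for k in c])
    for t in ['key','keyrest','press','lock_left','work','blank','nest_left']:
        try:
            for d in r.outline_of(t,n)[:3]: print(t,round(d['p'],2),np.round(d['rect'],1))
        except Exception as e: print(t,e)
E
```

```text
{'time_s': 0.0, 'q': [1.15, 0.131, 1.489, 0.0, 1.523, -0.085], 'joint_velocities': [0.0, -0.002, -0.0, 0.004, -0.001, 0.002], 'joint_efforts': [-0.001, -56.944, -50.052, -0.0, 0.016, -0.0], 'ee_pos': [0.197, 0.566, 0.23], 'orientation': [-1.556, 0.264, -0.263], 'ft_force': [0.55, 0.14, 0.171], 'ft_torque': [-0.015, 0.009, -0.01], 'finger_gap': 0.085}
top [[377.7, 0.0, 320.0], [0.0, 377.7, 197.7], [0.0, 0.0, 1.0]] [[0.016, 0.999, -0.043, 0.471], [-1.0, 0.017, 0.02, -0.055], [0.02, 0.043, 0.999, 1.267], [0.0, 0.0, 0.0, 1.0]] ['K', 'world_from_camera']
key 0.5 [257.8 151.3  82.9 106.6]
keyrest 0.53 [396.9 230.9  14.5  18.2]
press 0.61 [257.8 149.5  80.3 105.4]
lock_left 0.94 [255.1 150.6  85.6 101.5]
work 0.77 [329.6 202.7  19.3  17. ]
work 0.76 [232.2 232.8  22.5  21.6]
work 0.64 [323.7 153.6  20.2  19. ]
blank 0.77 [279.9 149.8  15.3  20.4]
nest_left 0.73 [378.6 154.8  25.5  20.2]
nest_left 0.7 [258.5 150.1  78.8 105.7]
side [[400.2, 0.0, 319.4], [0.0, 400.2, 201.7], [0.0, 0.0, 1.0]] [[0.945, 0.208, -0.252, 0.229], [-0.326, 0.637, -0.698, -0.96], [0.016, 0.742, 0.67, 0.917], [0.0, 0.0, 0.0, 1.0]] ['K', 'world_from_camera']
key 0.41 [310.2 276.9   8.4  15.1]
keyrest 0.97 [311.9 287.1  25.8  27.4]
keyrest 0.39 [380.1 246.   28.   28.3]
keyrest 0.35 [329.8 153.8  93.8  98.8]
press 0.7 [331.5 156.3  96.   97.5]
lock_left 0.86 [331.  154.3  95.2  97.7]
work 0.7 [256.6 174.8  15.3  10.7]
work 0.69 [323.1 154.6  16.7   5.8]
work 0.67 [355.7 212.4  10.6  11.6]
blank 0.69 [344.6 176.7  11.9   5.8]
blank 0.56 [329.1 155.8  95.9  99.9]
nest_left 0.83 [331.  154.3  99.7  94.7]
```

View pics/top.png

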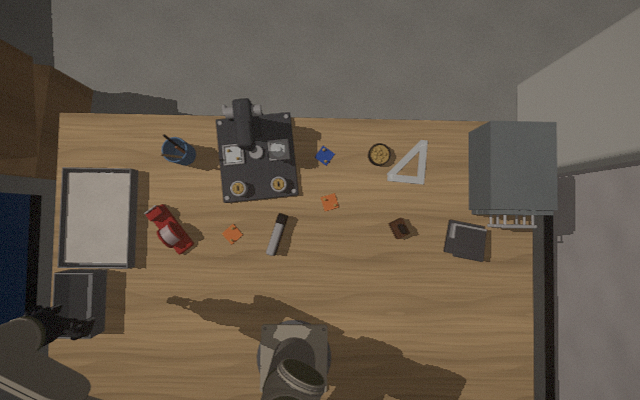

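View pics/side.png

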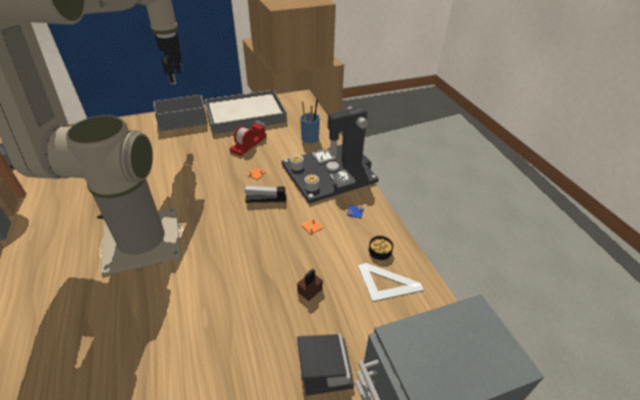

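Top view: press about (258,155), locks (238,188) and (278,184), nests (233,155) and (279,150), key and rest about (400,229). I'll zoom in on the nests and the key.

```bash
python3 - <<'E'
from h import *
t=cv2.imread('pics/top.png');s=cv2.imread('pics/side.png')
f=lambda im,x,y,w,h:cv2.resize(im[y:y+h,x:x+w],(400,300),interpolation=cv2.INTER_CUBIC)
out=np.vstack([np.hstack([f(t,208,115,100,75),f(s,280,100,100,75)]),np.hstack([f(t,380,214,40,30),f(s,290,261,48,36)])])
cv2.imwrite('pics/zoom.png',out)
K,T,c=cam('top')
for n,u,v,z in [('lockL',238,188,.056),('lockR',278,184,.056),('nestL',233,155,.03),('nestR',279,150,.03),('key',400,229,.06)]: print(n,ray(K,T,u,v,z).round(3))
E
```

```text
lockL [0.55  0.185 0.056]
lockR [0.565 0.057 0.056]
nestL [0.66  0.209 0.03 ]
nestR [0.679 0.059 0.03 ]
key [ 0.427 -0.336  0.06 ]
```

View pics/zoom.png

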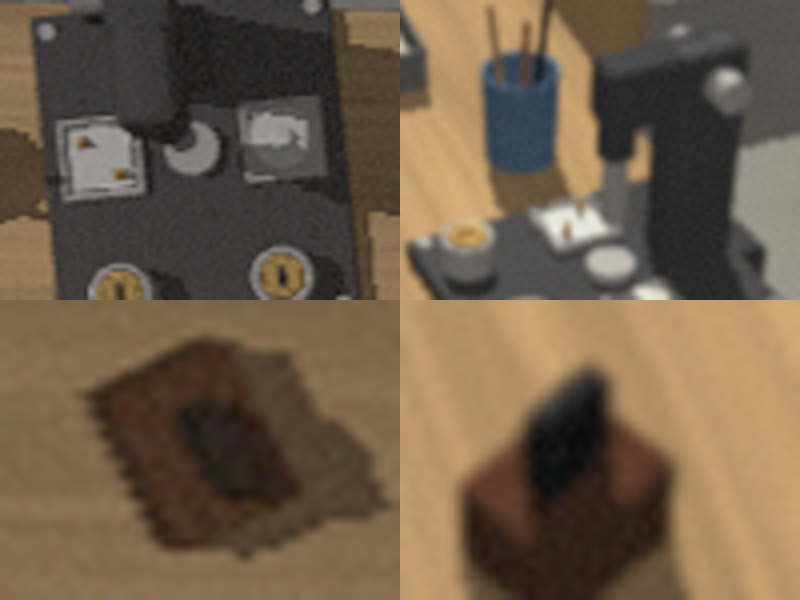

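The zoom shows the plate with two brass rivets in the left nest (top px about (233,155)) and the round cover in the right one, so the target is lock_left. The key's bow is at top px about (403,229), with its long axis about 33° from world x.

```bash
python3 - <<'E'
from h import *
o=r.get_obs();M=R.from_rotvec(o['orientation']).as_matrix();print(M.round(3))
print('yaw z',np.degrees(np.arctan2(M[1,2],M[0,2])),'q1,q6',np.degrees(o['q'][[0,5]] if isinstance(o['q'],np.ndarray) else [o['q'][0],o['q'][5]]))
K,T,c=cam('top');p=ray(K,T,403,229,.078);print(p)
K,T,c=cam('side');print(proj(K,T,p),proj(K,T,[.55,.185,.056]),c.keys())
print(ray(K,T,310.2,272.4,.08))
c=r.camera_info('wrist');print(np.round(c['K'],1).tolist(),np.round(c['T_tool_cam'],3).tolist(),c.keys())
E
```

```text
[[ 0.944 -0.     0.33 ]
 [-0.33   0.     0.944]
 [-0.    -1.     0.   ]]
yaw z 70.75763774691818 q1,q6 [65.86555303 -4.89215926]
[ 0.42790293 -0.34137939  0.078     ]
[308.94120434 273.54228436] [296.31289971 158.55850811] dict_keys(['K', 'world_from_camera'])
[ 0.43168799 -0.34035857  0.08      ]
[[308.9, 0.0, 312.5], [0.0, 308.9, 196.4], [0.0, 0.0, 1.0]] [[0.001, -0.955, -0.298, -0.075], [-0.0, 0.298, -0.955, -0.144], [1.0, 0.001, 0.0, -0.0], [0.0, 0.0, 0.0, 1.0]] dict_keys(['K', 'T_tool_cam'])
```

```bash
cat >> h.py <<'E'
import json
def yaw(o):
    M=R.from_rotvec(o['orientation']).as_matrix();return np.degrees(np.arctan2(M[1,2],M[0,2]))
def plan(tgt,dyaw,n,claw=1,lim=12,wp=None):
    """n equal rows to tgt (via wp at half), turning dyaw deg (ccw +)"""
    o=r.get_obs();p=np.array(o['ee_pos']);tgt=np.array(tgt);rows=[];y=yaw(o)
    pts=[p+(tgt-p)*(k+1)/n for k in range(n)] if wp is None else [ (p+(wp-p)*2*s if s<.5 else wp+(tgt-wp)*(2*s-1)) for s in (np.arange(n)+1)/n]
    for q in pts[:lim]:
        d=(q-p)/.04;a=np.radians(y);p=q
        rows.append(dict(tx=round(d[0]*np.sin(a)-d[1]*np.cos(a),3),ty=round(-d[2],3),tz=round(d[0]*np.cos(a)+d[1]*np.sin(a),3),twist=round(-dyaw/n/4,3),claw=claw))
        y+=dyaw/n
    print(json.dumps(rows).replace('"claw": 1.0','"claw": 1'))
E
python3 -c "
from h import *
plan([.43,-.30,.25],-127.8,34,wp=np.array([.43,.13,.25]))"
```

```text
[{"tx": 0.534, "ty": -0.027, "tz": -0.493, "twist": 0.94, "claw": 1}, {"tx": 0.565, "ty": -0.027, "tz": -0.457, "twist": 0.94, "claw": 1}, {"tx": 0.594, "ty": -0.027, "tz": -0.419, "twist": 0.94, "claw": 1}, {"tx": 0.62, "ty": -0.027, "tz": -0.38, "twist": 0.94, "claw": 1}, {"tx": 0.644, "ty": -0.027, "tz": -0.338, "twist": 0.94, "claw": 1}, {"tx": 0.665, "ty": -0.027, "tz": -0.295, "twist": 0.94, "claw": 1}, {"tx": 0.683, "ty": -0.027, "tz": -0.251, "twist": 0.94, "claw": 1}, {"tx": 0.697, "ty": -0.027, "tz": -0.206, "twist": 0.94, "claw": 1}, {"tx": 0.709, "ty": -0.027, "tz": -0.159, "twist": 0.94, "claw": 1}, {"tx": 0.718, "ty": -0.027, "tz": -0.113, "twist": 0.94, "claw": 1}, {"tx": 0.724, "ty": -0.027, "tz": -0.065, "twist": 0.94, "claw": 1}, {"tx": 0.727, "ty": -0.027, "tz": -0.018, "twist": 0.94, "claw": 1}]
```

{"op": "carry_out", "data": {"commands": [{"tx": 0.53, "ty": -0.03, "tz": -0.49, "twist": 0.94, "claw": 1}, {"tx": 0.57, "ty": -0.03, "tz": -0.46, "twist": 0.94, "claw": 1}, {"tx": 0.59, "ty": -0.03, "tz": -0.42, "twist": 0.94, "claw": 1}, {"tx": 0.62, "ty": -0.03, "tz": -0.38, "twist": 0.94, "claw": 1}, {"tx": 0.64, "ty": -0.03, "tz": -0.34, "twist": 0.94, "claw": 1}, {"tx": 0.67, "ty": -0.03, "tz": -0.3, "twist": 0.94, "claw": 1}, {"tx": 0.68, "ty": -0.03, "tz": -0.25, "twist": 0.94, "claw": 1}, {"tx": 0.7, "ty": -0.03, "tz": -0.21, "twist": 0.94, "claw": 1}, {"tx": 0.71, "ty": -0.03, "tz": -0.16, "twist": 0.94, "claw": 1}, {"tx": 0.72, "ty": -0.03, "tz": -0.11, "twist": 0.94, "claw": 1}, {"tx": 0.72, "ty": -0.03, "tz": -0.07, "twist": 0.94, "claw": 1}, {"tx": 0.73, "ty": -0.03, "tz": -0.02, "twist": 0.94, "claw": 1}]}}

```text
time_s: 2.3
ee_pos: [0.3617, 0.2482, 0.247]
orientation: [-1.377, 0.889, -0.891]
ft_force: [0.1, 1.0, -0.4]
finger_gap: 0.0854
```

```bash
python3 -c "
from h import *
o=r.get_obs();print(o['time_s'],np.round(o['ee_pos'],3),yaw(o),np.round(o['q'],2))
plan([.43,-.30,.25],-57-yaw(o),24,wp=np.array([.45,.05,.25]))"
```

```text
2.3 [0.362 0.248 0.247] 24.390836684658332 [ 0.48 -0.33  1.89  0.    1.58  0.06]
[{"tx": 0.452, "ty": -0.006, "tz": -0.003, "twist": 0.848, "claw": 1}, {"tx": 0.451, "ty": -0.006, "tz": 0.024, "twist": 0.848, "claw": 1}, {"tx": 0.449, "ty": -0.006, "tz": 0.05, "twist": 0.848, "claw": 1}, {"tx": 0.445, "ty": -0.006, "tz": 0.077, "twist": 0.848, "claw": 1}, {"tx": 0.44, "ty": -0.006, "tz": 0.103, "twist": 0.848, "claw": 1}, {"tx": 0.433, "ty": -0.006, "tz": 0.129, "twist": 0.848, "claw": 1}, {"tx": 0.425, "ty": -0.006, "tz": 0.154, "twist": 0.848, "claw": 1}, {"tx": 0.415, "ty": -0.006, "tz": 0.179, "twist": 0.848, "claw": 1}, {"tx": 0.404, "ty": -0.006, "tz": 0.203, "twist": 0.848, "claw": 1}, {"tx": 0.391, "ty": -0.006, "tz": 0.227, "twist": 0.848, "claw": 1}, {"tx": 0.377, "ty": -0.006, "tz": 0.25, "twist": 0.848, "claw": 1}, {"tx": 0.361, "ty": -0.006, "tz": 0.271, "twist": 0.848, "claw": 1}]
```

{"op": "carry_out", "data": {"commands": [{"tx": 0.45, "ty": 0, "tz": 0, "twist": 0.85, "claw": 1}, {"tx": 0.45, "ty": 0, "tz": 0.02, "twist": 0.85, "claw": 1}, {"tx": 0.45, "ty": 0, "tz": 0.05, "twist": 0.85, "claw": 1}, {"tx": 0.45, "ty": 0, "tz": 0.08, "twist": 0.85, "claw": 1}, {"tx": 0.44, "ty": 0, "tz": 0.1, "twist": 0.85, "claw": 1}, {"tx": 0.43, "ty": 0, "tz": 0.13, "twist": 0.85, "claw": 1}, {"tx": 0.43, "ty": 0, "tz": 0.15, "twist": 0.85, "claw": 1}, {"tx": 0.42, "ty": 0, "tz": 0.18, "twist": 0.85, "claw": 1}, {"tx": 0.4, "ty": 0, "tz": 0.2, "twist": 0.85, "claw": 1}, {"tx": 0.39, "ty": 0, "tz": 0.23, "twist": 0.85, "claw": 1}, {"tx": 0.38, "ty": 0, "tz": 0.25, "twist": 0.85, "claw": 1}, {"tx": 0.36, "ty": 0, "tz": 0.27, "twist": 0.85, "claw": 1}]}}

```text
time_s: 3.8
ee_pos: [0.4505, 0.0409, 0.2492]
orientation: [-1.035, 1.432, -1.435]
ft_force: [-0.2, 0.2, 0.3]
finger_gap: 0.0854
```

```bash
python3 -c "
from h import *
o=r.get_obs();print(o['time_s'],np.round(o['ee_pos'],3),yaw(o),np.round(o['q'],2))
plan([.43,-.34,.21],-57-yaw(o),12)"
```

```text
3.8 [0.451 0.041 0.249] -17.908995360134142 [-0.03 -0.3   1.86  0.    1.57  0.29]
[{"tx": 0.768, "ty": 0.082, "tz": 0.203, "twist": 0.814, "claw": 1}, {"tx": 0.755, "ty": 0.082, "tz": 0.247, "twist": 0.814, "claw": 1}, {"tx": 0.74, "ty": 0.082, "tz": 0.289, "twist": 0.814, "claw": 1}, {"tx": 0.723, "ty": 0.082, "tz": 0.331, "twist": 0.814, "claw": 1}, {"tx": 0.703, "ty": 0.082, "tz": 0.371, "twist": 0.814, "claw": 1}, {"tx": 0.68, "ty": 0.082, "tz": 0.411, "twist": 0.814, "claw": 1}, {"tx": 0.656, "ty": 0.082, "tz": 0.449, "twist": 0.814, "claw": 1}, {"tx": 0.629, "ty": 0.082, "tz": 0.485, "twist": 0.814, "claw": 1}, {"tx": 0.601, "ty": 0.082, "tz": 0.52, "twist": 0.814, "claw": 1}, {"tx": 0.57, "ty": 0.082, "tz": 0.553, "twist": 0.814, "claw": 1}, {"tx": 0.538, "ty": 0.082, "tz": 0.585, "twist": 0.814, "claw": 1}, {"tx": 0.504, "ty": 0.082, "tz": 0.615, "twist": 0.814, "claw": 1}]
```

{"op": "carry_out", "data": {"commands": [{"tx": 0.77, "ty": 0.08, "tz": 0.2, "twist": 0.81, "claw": 1}, {"tx": 0.755, "ty": 0.08, "tz": 0.25, "twist": 0.81, "claw": 1}, {"tx": 0.74, "ty": 0.08, "tz": 0.29, "twist": 0.81, "claw": 1}, {"tx": 0.72, "ty": 0.08, "tz": 0.33, "twist": 0.81, "claw": 1}, {"tx": 0.7, "ty": 0.08, "tz": 0.37, "twist": 0.81, "claw": 1}, {"tx": 0.68, "ty": 0.08, "tz": 0.41, "twist": 0.81, "claw": 1}, {"tx": 0.66, "ty": 0.08, "tz": 0.45, "twist": 0.81, "claw": 1}, {"tx": 0.63, "ty": 0.08, "tz": 0.485, "twist": 0.81, "claw": 1}, {"tx": 0.6, "ty": 0.08, "tz": 0.52, "twist": 0.81, "claw": 1}, {"tx": 0.57, "ty": 0.08, "tz": 0.55, "twist": 0.81, "claw": 1}, {"tx": 0.54, "ty": 0.08, "tz": 0.585, "twist": 0.81, "claw": 1}, {"tx": 0.5, "ty": 0.08, "tz": 0.6, "twist": 0.81, "claw": 1}]}}

```text
time_s: 5.3
ee_pos: [0.4267, -0.3512, 0.2107]
orientation: [-0.53, 1.898, -1.903]
ft_force: [0.1, -0.2, -0.2]
finger_gap: 0.0857
```

```bash
python3 -c "
from h import *
o=r.get_obs();print(o['time_s'],np.round(o['ee_pos'],3),yaw(o),np.round(o['joint_velocities'],2))
im=r.grab_frame('wrist')
for t in ['key','keyrest']:
  for d in r.outline_of(t,'wrist')[:2]:
    m=d['region'];print(t,d['p'],np.round(d['rect']),cv2.minAreaRect(np.argwhere(m)[:,::-1].astype(np.float32)))
K,T,c=cam('wrist',o);print(proj(K,T,[.43,-.341,.08]))
save(cv2.resize(im[150:350,200:440],(720,600),interpolation=cv2.INTER_CUBIC),'w1')
"
```

```text
5.3 [ 0.427 -0.351  0.211] -58.02410283995223 [-0.37  0.41 -0.36  0.01 -0.05  0.1 ]
key 0.88 [304. 175.  19.  38.] ((303.6117248535156, 175.54705810546875), (12.961709022521973, 39.49869918823242), 4.39870548248291)
keyrest 0.84 [306. 167.  42.  60.] ((304.3861389160156, 167.6616668701172), (42.38743209838867, 57.44649887084961), 4.899092674255371)
[303.40136414 180.06590647]
```

View pics/w1.png

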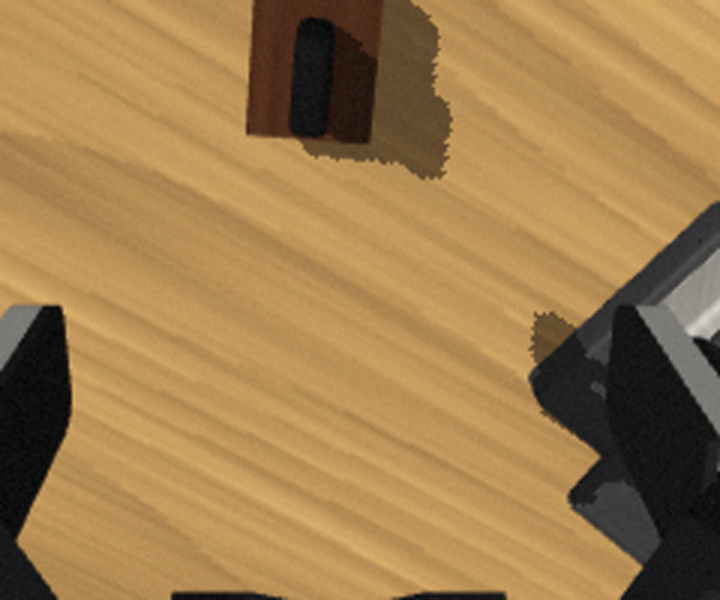

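```bash
cat >> h.py <<'E'
from scipy.optimize import minimize
def fitbox(K,T,mask,x0,size,z0,z1):
    s=4;big=cv2.resize(mask.astype(np.uint8),None,fx=s,fy=s,interpolation=cv2.INTER_LINEAR)
    def f(v):
        c,w=np.cos(v[2]),np.sin(v[2]);P=[]
        for a in(-.5,.5):
            for b in(-.5,.5):
                for z in(z0,z1):
                    X,Y=a*size[0],b*size[1];P.append(proj(K,T,[v[0]+c*X-w*Y,v[1]+w*X+c*Y,z]))
        h=cv2.convexHull(((np.array(P)+.5)*s).astype(np.float32)).round().astype(np.int32)
        m=np.zeros_like(big);cv2.fillConvexPoly(m,h,1);return -(m&big).sum()/(m|big).sum()
    S=np.array([x0]+[np.array(x0)+d for d in([.01,0,0],[0,.01,0],[0,0,.15])])
    r_=minimize(f,x0,method='Nelder-Mead',options=dict(initial_simplex=S,xatol=1e-4,fatol=1e-4));return r_.x,-r_.fun
E
python3 -c "
from h import *
o=r.get_obs();print(o['time_s'],np.round(o['ee_pos'],4),yaw(o))
r.grab_frame('wrist');K,T,c=cam('wrist',o)
d=r.outline_of('key','wrist')[0];x,f=fitbox(K,T,d['region'],[.43,-.341,.55],(.032,.012),.04,.08);print(x[:2],np.degrees(x[2]),f)
d=r.outline_of('keyrest','wrist')[0];x2,f=fitbox(K,T,d['region'],[.43,-.341,.55],(.056,.044),0,.04);print(x2[:2],np.degrees(x2[2]),f)
for u,v in[(377,275),(390,316),(430,222)]:print(ray(K,T,u,v,.07))
plan([x[0],x[1],.21],np.degrees(x[2])-90-yaw(o),2)
"
```

```text
5.45 [ 0.4263 -0.351   0.2103] -58.01492631930928
[ 0.42888889 -0.32211111] 31.990143561470965 -0.0
[ 0.45592593 -0.27507407] -11.140846016432716 -0.0
[ 0.38117598 -0.45990379  0.07      ]
[ 0.3474549  -0.50113144  0.07      ]
[ 0.4571007  -0.47030436  0.07      ]
[{"tx": -0.201, "ty": 0.009, "tz": -0.276, "twist": -0.001, "claw": 1}, {"tx": -0.201, "ty": 0.009, "tz": -0.276, "twist": -0.001, "claw": 1}]h.py:38: RuntimeWarning: overflow encountered in scalar negative
  m=np.zeros_like(big);cv2.fillConvexPoly(m,h,1);return -(m&big).sum()/(m|big).sum()
```

Unsigned overflow in the fit; I'll cast it to int.

```bash
sed -i 's|return -(m&big).sum()/(m.big).sum()|return -float((m\&big).sum())/float((m\|big).sum())|' h.py
python3 -c "
from h import *
o=r.get_obs()
r.grab_frame('wrist');K,T,c=cam('wrist',o)
d=r.outline_of('key','wrist')[0];x,f=fitbox(K,T,d['region'],[.43,-.341,.55],(.032,.012),.04,.08);print(x[:2],np.degrees(x[2]),f)
d=r.outline_of('keyrest','wrist')[0];x2,f=fitbox(K,T,d['region'],[.43,-.341,.55],(.056,.044),0,.04);print(x2[:2],np.degrees(x2[2]),f)
plan([x[0],x[1],.12],np.degrees(x[2])-90-yaw(o),4)
"
```

```text
[ 0.43099743 -0.3400404 ] 27.364888449029888 0.9118620847128668
[ 0.43037175 -0.34064916] 26.627145322166292 0.721042495827449
[{"tx": -0.051, "ty": 0.569, "tz": -0.036, "twist": 0.299, "claw": 1}, {"tx": -0.05, "ty": 0.569, "tz": -0.037, "twist": 0.299, "claw": 1}, {"tx": -0.049, "ty": 0.569, "tz": -0.038, "twist": 0.299, "claw": 1}, {"tx": -0.048, "ty": 0.569, "tz": -0.039, "twist": 0.299, "claw": 1}]
```

{"op": "carry_out", "data": {"commands": [{"tx": -0.05, "ty": 0.68, "tz": -0.04, "twist": 0.3, "claw": 1}, {"tx": -0.05, "ty": 0.68, "tz": -0.04, "twist": 0.3, "claw": 1}, {"tx": -0.05, "ty": 0.68, "tz": -0.04, "twist": 0.3, "claw": 1}, {"tx": -0.05, "ty": 0.68, "tz": -0.04, "twist": 0.3, "claw": 1}, {"tx": 0, "ty": 0.6, "tz": 0, "twist": 0, "claw": 1}, {"tx": 0, "ty": 0, "tz": 0, "twist": 0, "claw": 1}]}}

```text
time_s: 6.5
ee_pos: [0.4356, -0.3366, 0.0774]
orientation: [-0.46, 1.94, -1.952]
ft_force: [0.1, -0.3, -0.5]
finger_gap: 0.0857
```

```bash
python3 -c "
from h import *
o=r.get_obs();print(o['time_s'],np.round(o['ee_pos'],4),yaw(o))
im=r.grab_frame('wrist');K,T,c=cam('wrist',o)
d=r.outline_of('key','wrist')[0];x,f=fitbox(K,T,d['region'],[.431,-.340,.48],(.032,.012),.04,.08);print(d['p'],x[:2],np.degrees(x[2]),f)
plan([x[0],x[1],.048],np.degrees(x[2])-90-yaw(o),1)
"
```

```text
6.5 [ 0.4356 -0.3366  0.0774] -62.41292638755311
0.58 [ 0.43091649 -0.34016525] 26.185032029533865 0.9070792095485484
[{"tx": 0.157, "ty": 0.801, "tz": -0.026, "twist": 0.351, "claw": 1}]
```

{"op": "carry_out", "data": {"commands": [{"tx": 0.14, "ty": 0.35, "tz": -0.02, "twist": 0.2, "claw": 1}, {"tx": 0, "ty": 0.35, "tz": 0, "twist": 0, "claw": 1}, {"tx": 0, "ty": 0, "tz": 0, "twist": 0, "claw": 1}]}}

```text
time_s: 6.98
ee_pos: [0.4333, -0.3417, 0.053]
orientation: [-0.442, 1.94, -1.967]
ft_force: [-0.4, -0.2, -0.4]
finger_gap: 0.0856
```

```bash
python3 -c "
from h import *
o=r.get_obs();print(o['time_s'],np.round(o['ee_pos'],4),yaw(o))
plan([.431,-.3401,.0475],-63.4-yaw(o),1)
"
```

```text
6.975 [ 0.4333 -0.3417  0.053 ] -63.28608744221466
[{"tx": 0.033, "ty": 0.137, "tz": -0.062, "twist": 0.028, "claw": 1}]
```

{"op": "carry_out", "data": {"commands": [{"tx": 0.03, "ty": 0.14, "tz": -0.06, "twist": 0, "claw": 1}, {"tx": 0, "ty": 0, "tz": 0, "twist": 0, "claw": 1}]}}

```text
time_s: 7.22
ee_pos: [0.4311, -0.3402, 0.047]
orientation: [-0.442, 1.94, -1.967]
ft_force: [0.3, 0.5, 1.0]
finger_gap: 0.0855
```

```bash
python3 -c "
from h import *
o=r.get_obs();print(o['time_s'],np.round(o['ee_pos'],4),yaw(o),o['ft_force'])
print(R.from_rotvec(o['orientation']).as_matrix().round(4))
plan([.431,-.3401,.0475],0,1)
"
```

```text
7.225 [ 0.4311 -0.3402  0.047 ] -63.290694218899056 [0.28762735 0.4908977  0.95331694]
[[-0.893   0.0247  0.4494]
 [-0.4497 -0.0078 -0.8932]
 [-0.0186 -0.9997  0.0181]]
[{"tx": 0.002, "ty": -0.012, "tz": -0.003, "twist": 0.0, "claw": 1}]
```

{"op": "carry_out", "data": {"commands": [{"tx": 0, "ty": 0, "tz": 0, "twist": 0, "claw": -1}, {"tx": 0, "ty": 0, "tz": 0, "twist": 0, "claw": -1}, {"tx": 0, "ty": 0, "tz": 0, "twist": 0, "claw": -1}, {"tx": 0, "ty": 0, "tz": 0, "twist": 0, "claw": -1}, {"tx": 0, "ty": 0, "tz": 0, "twist": 0, "claw": -1}, {"tx": 0, "ty": 0, "tz": 0, "twist": 0, "claw": -1}], "force": 60}}

```text
time_s: 7.98
ee_pos: [0.4317, -0.3405, 0.0481]
orientation: [-0.441, 1.938, -1.967]
ft_force: [-0.1, -0.1, 1.0]
finger_gap: 0.0112
```

```bash
python3 -c "
from h import *
o=r.get_obs();print(o['time_s'],np.round(o['ee_pos'],4),yaw(o),o['ft_force'],o['ft_torque'],o['finger_gap'])
print(R.from_rotvec(o['orientation']).as_matrix().round(4)[:,1])
"
```

```text
7.975 [ 0.4317 -0.3405  0.0481] -63.27895326920417 [-0.10518657 -0.08512604  0.99839713] [0.09428627 0.11634726 0.00331403] 0.01120963834079619
[ 0.0258 -0.0087 -0.9996]
```

{"op": "carry_out", "data": {"commands": [{"tx": 0, "ty": -0.4, "tz": 0, "twist": 0, "claw": -1}, {"tx": 0, "ty": -0.6, "tz": 0, "twist": 0, "claw": -1}, {"tx": 0, "ty": -0.8, "tz": 0, "twist": 0, "claw": -1}, {"tx": 0, "ty": -0.8, "tz": 0, "twist": 0, "claw": -1}, {"tx": 0, "ty": -0.4, "tz": 0, "twist": 0, "claw": -1}]}}

```text
time_s: 8.6
ee_pos: [0.428, -0.3391, 0.1738]
orientation: [-0.441, 1.939, -1.967]
ft_force: [0.1, -0.4, -0.2]
finger_gap: 0.0116
```

```bash
python3 -c "
from h import *
o=r.get_obs();print(o['time_s'],np.round(o['ee_pos'],4),yaw(o),o['ft_force'],o['finger_gap'])
im=r.grab_frame('wrist');save(im[120:400,170:470],'w2')
im=r.grab_frame('top')
plan([.48,.16,.19],160,42)
"
```

```text
8.6 [ 0.428  -0.3391  0.1738] -63.283945415807636 [ 0.10409593 -0.44918514 -0.16551918] 0.011563071965706257
[{"tx": -0.161, "ty": -0.01, "tz": -0.252, "twist": -0.952, "claw": 1}, {"tx": -0.177, "ty": -0.01, "tz": -0.241, "twist": -0.952, "claw": 1}, {"tx": -0.193, "ty": -0.01, "tz": -0.228, "twist": -0.952, "claw": 1}, {"tx": -0.208, "ty": -0.01, "tz": -0.215, "twist": -0.952, "claw": 1}, {"tx": -0.222, "ty": -0.01, "tz": -0.201, "twist": -0.952, "claw": 1}, {"tx": -0.234, "ty": -0.01, "tz": -0.185, "twist": -0.952, "claw": 1}, {"tx": -0.246, "ty": -0.01, "tz": -0.169, "twist": -0.952, "claw": 1}, {"tx": -0.257, "ty": -0.01, "tz": -0.153, "twist": -0.952, "claw": 1}, {"tx": -0.267, "ty": -0.01, "tz": -0.135, "twist": -0.952, "claw": 1}, {"tx": -0.275, "ty": -0.01, "tz": -0.117, "twist": -0.952, "claw": 1}, {"tx": -0.282, "ty": -0.01, "tz": -0.099, "twist": -0.952, "claw": 1}, {"tx": -0.288, "ty": -0.01, "tz": -0.08, "twist": -0.952, "claw": 1}]
```

View pics/w2.png

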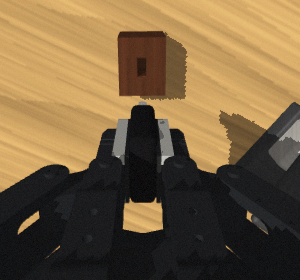

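The key is in the jaws (crop px about (143,150)) and the rest's slot is empty at (142,66). I'll carry it to the lock, turning about 160° counter-clockwise.

{"op": "carry_out", "data": {"commands": [{"tx": -0.16, "ty": -0.02, "tz": -0.25, "twist": -1, "claw": -1}, {"tx": -0.18, "ty": -0.02, "tz": -0.24, "twist": -1, "claw": -1}, {"tx": -0.19, "ty": -0.02, "tz": -0.23, "twist": -1, "claw": -1}, {"tx": -0.21, "ty": -0.02, "tz": -0.21, "twist": -1, "claw": -1}, {"tx": -0.22, "ty": -0.02, "tz": -0.2, "twist": -1, "claw": -1}, {"tx": -0.24, "ty": -0.02, "tz": -0.18, "twist": -1, "claw": -1}, {"tx": -0.25, "ty": -0.02, "tz": -0.17, "twist": -1, "claw": -1}, {"tx": -0.26, "ty": -0.02, "tz": -0.15, "twist": -1, "claw": -1}, {"tx": -0.27, "ty": -0.02, "tz": -0.13, "twist": -1, "claw": -1}, {"tx": -0.28, "ty": -0.02, "tz": -0.11, "twist": -1, "claw": -1}, {"tx": -0.29, "ty": -0.02, "tz": -0.09, "twist": -1, "claw": -1}, {"tx": -0.29, "ty": -0.02, "tz": -0.07, "twist": -1, "claw": -1}]}}

```text
time_s: 10.2
ee_pos: [0.4326, -0.1864, 0.1633]
orientation: [-1.078, 1.386, -1.38]
ft_force: [1.0, -0.2, -1.0]
finger_gap: 0.0113
```

```bash
python3 -c "
from h import *
o=r.get_obs();print(o['time_s'],np.round(o['ee_pos'],4),yaw(o),R.from_rotvec(o['orientation']).as_matrix().round(4)[:,1])
plan([.47,.16,.19],95-yaw(o),27)
"
```

```text
10.2 [ 0.4326 -0.1864  0.1633] -13.818057045938563 [ 0.0033  0.0074 -1.    ]
[{"tx": -0.32, "ty": -0.025, "tz": -0.043, "twist": -1.008, "claw": 1}, {"tx": -0.322, "ty": -0.025, "tz": -0.02, "twist": -1.008, "claw": 1}, {"tx": -0.323, "ty": -0.025, "tz": 0.002, "twist": -1.008, "claw": 1}, {"tx": -0.322, "ty": -0.025, "tz": 0.025, "twist": -1.008, "claw": 1}, {"tx": -0.319, "ty": -0.025, "tz": 0.048, "twist": -1.008, "claw": 1}, {"tx": -0.315, "ty": -0.025, "tz": 0.07, "twist": -1.008, "claw": 1}, {"tx": -0.309, "ty": -0.025, "tz": 0.092, "twist": -1.008, "claw": 1}, {"tx": -0.302, "ty": -0.025, "tz": 0.113, "twist": -1.008, "claw": 1}, {"tx": -0.293, "ty": -0.025, "tz": 0.134, "twist": -1.008, "claw": 1}, {"tx": -0.283, "ty": -0.025, "tz": 0.155, "twist": -1.008, "claw": 1}, {"tx": -0.272, "ty": -0.025, "tz": 0.174, "twist": -1.008, "claw": 1}, {"tx": -0.259, "ty": -0.025, "tz": 0.193, "twist": -1.008, "claw": 1}]
```

{"op": "carry_out", "data": {"commands": [{"tx": -0.32, "ty": -0.07, "tz": -0.04, "twist": -1, "claw": -1}, {"tx": -0.32, "ty": -0.07, "tz": -0.02, "twist": -1, "claw": -1}, {"tx": -0.32, "ty": -0.07, "tz": 0, "twist": -1, "claw": -1}, {"tx": -0.32, "ty": -0.07, "tz": 0.03, "twist": -1, "claw": -1}, {"tx": -0.32, "ty": -0.07, "tz": 0.05, "twist": -1, "claw": -1}, {"tx": -0.32, "ty": -0.07, "tz": 0.07, "twist": -1, "claw": -1}, {"tx": -0.31, "ty": -0.07, "tz": 0.09, "twist": -1, "claw": -1}, {"tx": -0.3, "ty": -0.07, "tz": 0.11, "twist": -1, "claw": -1}, {"tx": -0.29, "ty": -0.07, "tz": 0.13, "twist": -1, "claw": -1}, {"tx": -0.28, "ty": -0.07, "tz": 0.16, "twist": -1, "claw": -1}, {"tx": -0.27, "ty": -0.07, "tz": 0.17, "twist": -1, "claw": -1}, {"tx": -0.26, "ty": -0.07, "tz": 0.19, "twist": -1, "claw": -1}]}}

```text
time_s: 11.7
ee_pos: [0.4381, -0.0245, 0.1792]
orientation: [-1.437, 0.762, -0.713]
ft_force: [-0.1, -0.0, -1.2]
finger_gap: 0.0112
```

```bash
python3 -c "
from h import *
o=r.get_obs();print(o['time_s'],np.round(o['ee_pos'],4),yaw(o),R.from_rotvec(o['orientation']).as_matrix().round(4)[:,1])
plan([.47,.16,.18],95-yaw(o),16)
"
```

```text
11.7 [ 0.4381 -0.0245  0.1792] 35.793915283765884 [-0.0251  0.0176 -0.9995]
[{"tx": -0.205, "ty": -0.001, "tz": 0.209, "twist": -0.925, "claw": 1}, {"tx": -0.191, "ty": -0.001, "tz": 0.222, "twist": -0.925, "claw": 1}, {"tx": -0.176, "ty": -0.001, "tz": 0.234, "twist": -0.925, "claw": 1}, {"tx": -0.161, "ty": -0.001, "tz": 0.245, "twist": -0.925, "claw": 1}, {"tx": -0.144, "ty": -0.001, "tz": 0.254, "twist": -0.925, "claw": 1}, {"tx": -0.128, "ty": -0.001, "tz": 0.263, "twist": -0.925, "claw": 1}, {"tx": -0.111, "ty": -0.001, "tz": 0.271, "twist": -0.925, "claw": 1}, {"tx": -0.093, "ty": -0.001, "tz": 0.277, "twist": -0.925, "claw": 1}, {"tx": -0.075, "ty": -0.001, "tz": 0.283, "twist": -0.925, "claw": 1}, {"tx": -0.056, "ty": -0.001, "tz": 0.287, "twist": -0.925, "claw": 1}, {"tx": -0.038, "ty": -0.001, "tz": 0.29, "twist": -0.925, "claw": 1}, {"tx": -0.019, "ty": -0.001, "tz": 0.292, "twist": -0.925, "claw": 1}]
```

{"op": "carry_out", "data": {"commands": [{"tx": -0.24, "ty": 0, "tz": 0.25, "twist": -1, "claw": -1}, {"tx": -0.23, "ty": 0, "tz": 0.27, "twist": -1, "claw": -1}, {"tx": -0.21, "ty": 0, "tz": 0.28, "twist": -1, "claw": -1}, {"tx": -0.19, "ty": 0, "tz": 0.29, "twist": -1, "claw": -1}, {"tx": -0.17, "ty": 0, "tz": 0.3, "twist": -1, "claw": -1}, {"tx": -0.15, "ty": 0, "tz": 0.32, "twist": -1, "claw": -1}, {"tx": -0.13, "ty": 0, "tz": 0.33, "twist": -1, "claw": -1}, {"tx": -0.11, "ty": 0, "tz": 0.33, "twist": -1, "claw": -1}, {"tx": -0.09, "ty": 0, "tz": 0.34, "twist": -1, "claw": -1}, {"tx": -0.07, "ty": 0, "tz": 0.34, "twist": -1, "claw": -1}, {"tx": -0.04, "ty": 0, "tz": 0.35, "twist": -1, "claw": -1}, {"tx": -0.02, "ty": 0, "tz": 0.35, "twist": -1, "claw": -1}]}}

```text
time_s: 13.2
ee_pos: [0.4508, 0.1472, 0.1616]
orientation: [-1.555, 0.106, -0.021]
ft_force: [0.8, -0.2, -0.1]
finger_gap: 0.0111
```

```bash
python3 -c "
from h import *
o=r.get_obs();print(o['time_s'],np.round(o['ee_pos'],4),yaw(o),R.from_rotvec(o['orientation']).as_matrix().round(4)[:,1])
im=r.grab_frame('wrist');save(im,'w3');K,T,c=cam('wrist',o)
for p in ([.55,.185,.056],[.565,.057,.056]): print(proj(K,T,p))
plan([.49,.165,.16],96-yaw(o),4)
"
```

```text
13.2 [0.4508 0.1472 0.1616] 85.36085422601384 [-0.0538  0.0166 -0.9984]
[360.97656923 300.07324459]
[226.07046132 324.98832679]
[{"tx": 0.237, "ty": 0.009, "tz": 0.121, "twist": -0.665, "claw": 1}, {"tx": 0.243, "ty": 0.009, "tz": 0.11, "twist": -0.665, "claw": 1}, {"tx": 0.247, "ty": 0.009, "tz": 0.099, "twist": -0.665, "claw": 1}, {"tx": 0.252, "ty": 0.009, "tz": 0.087, "twist": -0.665, "claw": 1}]
```

View pics/w3.png

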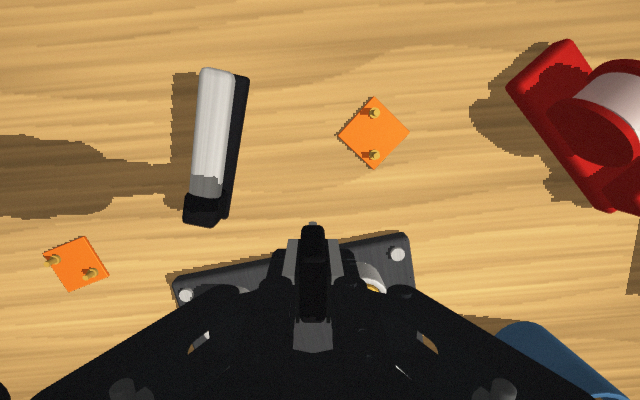

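The wrist view shows the key in the jaws at (313,270), and lock_left partly hidden near (372,283). From straight above the lock the camera should see its face clear of the key, so I'll go there.

```bash
python3 -c "
from h import *
o=r.get_obs();plan([.545,.185,.205],96.5-yaw(o),10)
"
```

```text
[{"tx": 0.228, "ty": -0.109, "tz": 0.109, "twist": -0.273, "claw": 1}, {"tx": 0.23, "ty": -0.109, "tz": 0.105, "twist": -0.273, "claw": 1}, {"tx": 0.232, "ty": -0.109, "tz": 0.1, "twist": -0.273, "claw": 1}, {"tx": 0.234, "ty": -0.109, "tz": 0.096, "twist": -0.273, "claw": 1}, {"tx": 0.236, "ty": -0.109, "tz": 0.091, "twist": -0.273, "claw": 1}, {"tx": 0.237, "ty": -0.109, "tz": 0.087, "twist": -0.273, "claw": 1}, {"tx": 0.239, "ty": -0.109, "tz": 0.082, "twist": -0.273, "claw": 1}, {"tx": 0.241, "ty": -0.109, "tz": 0.078, "twist": -0.273, "claw": 1}, {"tx": 0.242, "ty": -0.109, "tz": 0.073, "twist": -0.273, "claw": 1}, {"tx": 0.243, "ty": -0.109, "tz": 0.069, "twist": -0.273, "claw": 1}]
```

{"op": "carry_out", "data": {"commands": [{"tx": 0.23, "ty": -0.12, "tz": 0.11, "twist": -0.27, "claw": -1}, {"tx": 0.23, "ty": -0.12, "tz": 0.1, "twist": -0.27, "claw": -1}, {"tx": 0.23, "ty": -0.12, "tz": 0.1, "twist": -0.27, "claw": -1}, {"tx": 0.23, "ty": -0.12, "tz": 0.1, "twist": -0.27, "claw": -1}, {"tx": 0.23, "ty": -0.12, "tz": 0.09, "twist": -0.27, "claw": -1}, {"tx": 0.24, "ty": -0.12, "tz": 0.09, "twist": -0.27, "claw": -1}, {"tx": 0.24, "ty": -0.12, "tz": 0.08, "twist": -0.27, "claw": -1}, {"tx": 0.24, "ty": -0.12, "tz": 0.08, "twist": -0.27, "claw": -1}, {"tx": 0.24, "ty": -0.12, "tz": 0.07, "twist": -0.27, "claw": -1}, {"tx": 0.2, "ty": -0.1, "tz": 0.06, "twist": -0.2, "claw": -1}, {"tx": 0, "ty": 0, "tz": 0, "twist": 0, "claw": -1}]}}

```text
time_s: 14.62
ee_pos: [0.5523, 0.185, 0.2054]
orientation: [-1.549, -0.048, 0.133]
ft_force: [-0.1, 0.3, -1.1]
finger_gap: 0.0109
```

```bash
python3 -c "
from h import *
o=r.get_obs();print(o['time_s'],np.round(o['ee_pos'],4),yaw(o),R.from_rotvec(o['orientation']).as_matrix().round(4)[:,1],o['joint_velocities'].round(3) if hasattr(o['joint_velocities'],'round') else o['joint_velocities'])
im=r.grab_frame('wrist');save(im,'w4r');K,T,c=cam('wrist',o)
u=proj(K,T,[.55,.185,.056]);print(u)
save(cv2.resize(im[110:260,220:420],(800,600),interpolation=cv2.INTER_CUBIC),'w4')
"
```

```text
14.625 [0.5523 0.185  0.2054] 96.586316904797 [-0.0556  0.0167 -0.9983] [ 0.002  0.002  0.008 -0.001  0.007 -0.001]
[309.74063257 186.56037214]
```

View pics/w4.png

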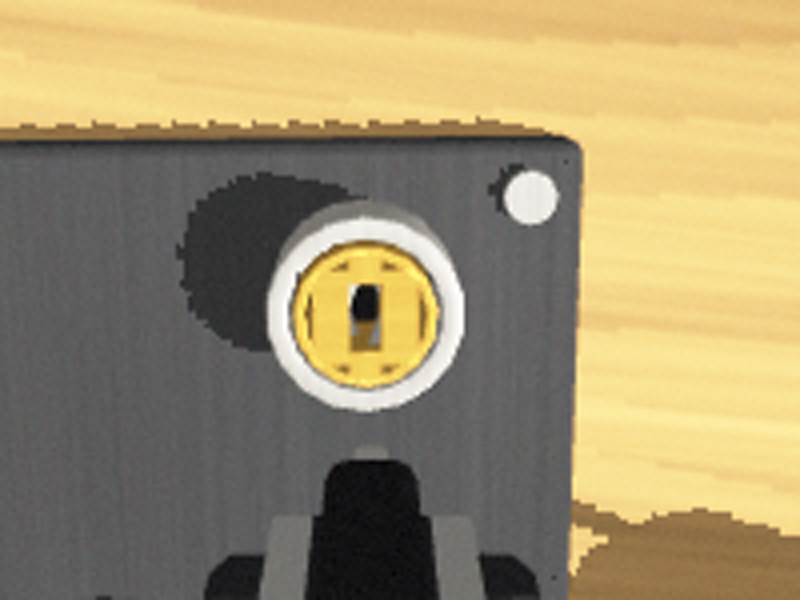

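```bash
python3 -c "
from h import *
o=r.get_obs();K,T,c=cam('wrist',o)
g=lambda a,b,z:ray(K,T,(a+.5)/4+220-.5,(b+.5)/4+110-.5,z)
L=g(366,313,.056);print('lock',L, 'plug',g(366,315,.056),'slot',(g(366,283,.056)+g(366,352,.056))/2)
a,b=g(5,142,.02),g(565,138,.02);d=b-a;print('edge yaw',np.degrees(np.arctan2(d[1],d[0]))-90)
a,b=g(580,160,.02),g(569,560,.02);d=b-a;print('side yaw',np.degrees(np.arctan2(d[1],d[0])))
a,b=g(365,286,.056),g(365,350,.056);d=b-a;print('slot yaw',np.degrees(np.arctan2(d[1],d[0])),np.linalg.norm(d))
Kt,Tt,_=cam('top');print('top px',proj(Kt,Tt,L));Ks,Ts,_=cam('side');print('side px',proj(Ks,Ts,L))
im=cv2.imread('pics/top.png')[175:200,225:252];im2=cv2.imread('pics/side.png')[150:170,285:312]
M=R.from_rotvec(o['orientation']).as_matrix();print(M.round(4))
# key bow/blade tip px expected
for p in ([0,.008+.034-.0,0],):pass
"
```

```text
lock [0.55061919 0.18633575 0.056     ] plug [0.55112054 0.18639237 0.056     ] slot [0.55180889 0.18647012 0.056     ]
edge yaw 6.80145420132375
side yaw 7.305232931745426
slot yaw 6.432467755735081 0.016172029808393003
top px [237.43204411 187.73639037]
side px [296.37110101 158.32179802]
[[ 0.9918 -0.0562 -0.1144]
 [ 0.1155  0.0166  0.9932]
 [-0.0539 -0.9983  0.0229]]
```

{"op": "carry_out", "data": {"commands": [{"tx": 0, "ty": 0, "tz": 0, "twist": 1, "claw": -1}, {"tx": 0, "ty": 0, "tz": 0, "twist": 1, "claw": -1}, {"tx": 0, "ty": 0, "tz": 0, "twist": 1, "claw": -1}, {"tx": 0, "ty": 0, "tz": 0, "twist": 1, "claw": -1}, {"tx": 0, "ty": 0, "tz": 0, "twist": 1, "claw": -1}, {"tx": 0, "ty": 0, "tz": 0, "twist": 1, "claw": -1}, {"tx": 0, "ty": 0, "tz": 0, "twist": 1, "claw": -1}, {"tx": 0, "ty": 0, "tz": 0, "twist": 1, "claw": -1}]}}

```text
time_s: 15.68
ee_pos: [0.5482, 0.1838, 0.203]
orientation: [-1.539, 0.413, -0.312]
ft_force: [0.0, 0.2, 0.3]
finger_gap: 0.0111
```

```bash
python3 -c "
from h import *
o=r.get_obs();print(o['time_s'],np.round(o['ee_pos'],4),yaw(o),R.from_rotvec(o['orientation']).as_matrix().round(4))
"
```

```text
15.675 [0.5482 0.1838 0.203 ] 63.521627355010054 [[ 0.893  -0.0614  0.4458]
 [-0.4458  0.0152  0.895 ]
 [-0.0617 -0.998  -0.0138]]
```

```bash
cat >> h.py <<'E'
TIP=np.array([.0011,.0341,0]);LOCK=np.array([.551,.1864,.056]);PY=6.8
def go(tipz,n,yawt=90+PY,lock=LOCK,tip=TIP):
    """n equal rows bringing the blade tip above/in the lock at height tipz"""
    o=r.get_obs();M=R.from_rotvec(o['orientation']).as_matrix();p=np.array(o['ee_pos']);dy=yawt-yaw(o)
    S=R.from_rotvec([0,-np.radians(dy),0]).as_matrix();Mf=M@S
    tgt=np.array([lock[0],lock[1],tipz])-Mf@tip
    print('t',round(o['time_s'],2),'tip now',(p+M@tip-[lock[0],lock[1],0]).round(4),'yaw',round(yaw(o),1),'F',np.round(o['ft_force'],1),'Tz',np.round(o['ft_torque'],3),'down',M[:,1].round(3),'gap',round(o['finger_gap'],4))
    for k in range(n):
        Mk=M@R.from_rotvec([0,-np.radians(dy)*k/n,0]).as_matrix();d=Mk.T@(tgt-p)/n/.04
        print('%.3f %.3f %.3f tw %.3f'%(*d,-dy/n/4))
E
python3 -c "
from h import *
go(.085,9)
im=cv2.imread('pics/w4r.png');K=np.array(r.camera_info('wrist')['K']);Tc=np.array(r.camera_info('wrist')['T_tool_cam'])
for p in ([.0011,.0341,0],[.0011-.007,.0341,0],[.0006-.016,.0081,0],[.0-.016,-.032,0]): print(proj(K,Tc,p))
"
```

```text
t 15.68 tip now [-0.0039 -0.0025  0.1689] yaw 63.5 F [0.  0.2 0.3] Tz [ 0.042 -0.023 -0.001] down [-0.061  0.015 -0.998] gap 0.0111
0.021 0.232 0.013 tw -0.924
0.022 0.232 0.011 tw -0.924
0.023 0.232 0.010 tw -0.924
0.023 0.232 0.008 tw -0.924
0.024 0.232 0.007 tw -0.924
0.024 0.232 0.005 tw -0.924
0.025 0.232 0.004 tw -0.924
0.025 0.232 0.002 tw -0.924
0.025 0.232 0.000 tw -0.924
[312.83899598 228.63325792]
[312.82962325 218.15560585]
[312.89933896 219.35386341]
[313.09075103 254.70060199]
```

{"op": "carry_out", "data": {"commands": [{"tx": 0.02, "ty": 0.23, "tz": 0.01, "twist": -0.92, "claw": -1}, {"tx": 0.02, "ty": 0.23, "tz": 0.01, "twist": -0.92, "claw": -1}, {"tx": 0.02, "ty": 0.23, "tz": 0.01, "twist": -0.92, "claw": -1}, {"tx": 0.02, "ty": 0.23, "tz": 0.01, "twist": -0.92, "claw": -1}, {"tx": 0.02, "ty": 0.23, "tz": 0.01, "twist": -0.92, "claw": -1}, {"tx": 0.02, "ty": 0.23, "tz": 0, "twist": -0.92, "claw": -1}, {"tx": 0.02, "ty": 0.23, "tz": 0, "twist": -0.92, "claw": -1}, {"tx": 0.02, "ty": 0.2, "tz": 0, "twist": -0.92, "claw": -1}, {"tx": 0.02, "ty": 0.1, "tz": 0, "twist": -0.7, "claw": -1}, {"tx": 0, "ty": 0, "tz": 0, "twist": 0, "claw": -1}]}}

```text
time_s: 16.92
ee_pos: [0.5464, 0.184, 0.1218]
orientation: [-1.551, -0.038, 0.142]
ft_force: [0.0, 0.1, -1.5]
finger_gap: 0.0111
```

```bash
python3 -c "
from h import *
go(.068,2)
o=r.get_obs();im=r.grab_frame('wrist');K,T,c=cam('wrist',o);print('lock px',proj(K,T,LOCK))
save(cv2.resize(im[140:290,220:420],(800,600),interpolation=cv2.INTER_CUBIC),'w5')
Tc=np.array(c['T_tool_cam']);a=np.linspace(0,6.28,90)
for rad in(.003,.007): print('blade min row',rad,min(proj(K,Tc,[.0011-.007+rad-rad*np.cos(t),.0341-rad+rad*np.sin(t),0])[1] for t in a))
for rad in(.003,.006): print('bow min row',rad,min(proj(K,Tc,[.0006-.016+rad-rad*np.cos(t),.0081-rad+rad*np.sin(t),0])[1] for t in a))
"
```

```text
t 16.93 tip now [-0.0058 -0.0018  0.0877] yaw 96.5 F [ 0.   0.1 -1.5] Tz [ 0.    -0.041 -0.026] down [-0.067  0.014 -0.998] gap 0.0111
0.091 0.241 0.009 tw -0.031
0.091 0.241 0.009 tw -0.031
lock px [313.80348038 221.95961325]
blade min row 0.003 219.87337518905102
blade min row 0.007 221.86281866758054
bow min row 0.003 221.38710508946664
bow min row 0.006 223.1487164156734
```

View pics/w5.png

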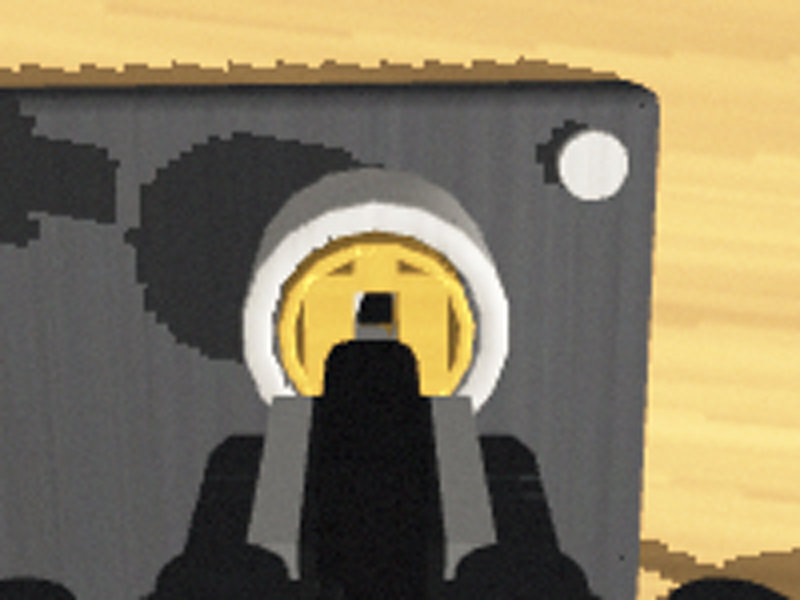

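{"op": "carry_out", "data": {"commands": [{"tx": 0.09, "ty": 0.22, "tz": 0.01, "twist": -0.03, "claw": -1}, {"tx": 0.09, "ty": 0.2, "tz": 0.01, "twist": -0.03, "claw": -1}, {"tx": 0, "ty": 0, "tz": 0, "twist": 0, "claw": -1}]}}

```text
time_s: 17.35
ee_pos: [0.5528, 0.186, 0.1038]
orientation: [-1.551, -0.04, 0.143]
ft_force: [0.2, -0.1, -0.3]
finger_gap: 0.0114
```

```bash
python3 -c "
from h import *
go(.062,1)
go(.052,2)
"
```

```text
t 17.35 tip now [0.0007 0.0002 0.0698] yaw 96.7 F [ 0.2 -0.1 -0.3] Tz [ 0.033 -0.031 -0.005] down [-0.066  0.014 -0.998] gap 0.0114
-0.004 0.194 -0.008 tw -0.036
t 17.35 tip now [0.0007 0.0002 0.0698] yaw 96.7 F [ 0.2 -0.1 -0.3] Tz [ 0.033 -0.031 -0.005] down [-0.066  0.014 -0.998] gap 0.0114
0.006 0.222 -0.007 tw -0.018
0.006 0.222 -0.007 tw -0.018
```

{"op": "carry_out", "data": {"commands": [{"tx": 0, "ty": 0.24, "tz": -0.01, "twist": 0, "claw": -1}, {"tx": 0, "ty": 0.2, "tz": 0, "twist": 0, "claw": -1}, {"tx": 0, "ty": 0, "tz": 0, "twist": 0, "claw": -1}]}}

```text
time_s: 17.73
ee_pos: [0.5514, 0.1858, 0.0847]
orientation: [-1.551, -0.04, 0.143]
ft_force: [-0.6, 0.5, -0.3]
finger_gap: 0.0113
```

```bash
python3 -c "
from h import *
go(.046,1)
"
```

```text
t 17.73 tip now [-0.0008 -0.      0.0506] yaw 96.6 F [-0.6  0.5 -0.3] Tz [-0.012 -0.037  0.03 ] down [-0.067  0.014 -0.998] gap 0.0113
0.027 0.113 -0.005 tw -0.040
```

{"op": "carry_out", "data": {"commands": [{"tx": 0.02, "ty": 0.1, "tz": 0, "twist": 0, "claw": -1}, {"tx": 0.01, "ty": 0.08, "tz": 0, "twist": 0, "claw": -1}, {"tx": 0, "ty": 0.06, "tz": 0, "twist": 0, "claw": -1}]}}

```text
time_s: 18.1
ee_pos: [0.553, 0.1861, 0.0761]
orientation: [-1.551, -0.041, 0.141]
ft_force: [-2.2, -1.5, 6.2]
finger_gap: 0.0112
```

```bash
python3 -c "
from h import *
go(.040,1)
"
```

```text
t 18.1 tip now [0.0009 0.0003 0.042 ] yaw 96.6 F [-2.2 -1.5  6.2] Tz [-0.243  0.398 -0.077] down [-0.064  0.014 -0.998] gap 0.0112
-0.020 0.051 -0.007 tw -0.041
```

{"op": "carry_out", "data": {"commands": [{"tx": 0, "ty": 0.06, "tz": 0, "twist": 1, "claw": -1}, {"tx": 0, "ty": 0.06, "tz": 0, "twist": 1, "claw": -1}, {"tx": 0, "ty": 0.06, "tz": 0, "twist": 1, "claw": -1}, {"tx": 0, "ty": 0.06, "tz": 0, "twist": 0.5, "claw": -1}, {"tx": 0, "ty": 0.06, "tz": 0, "twist": -1, "claw": -1}, {"tx": 0, "ty": 0.06, "tz": 0, "twist": -1, "claw": -1}, {"tx": 0, "ty": 0.06, "tz": 0, "twist": -1, "claw": -1}, {"tx": 0, "ty": 0.06, "tz": 0, "twist": -1, "claw": -1}]}}

```text
time_s: 19.1
ee_pos: [0.5524, 0.1864, 0.0647]
orientation: [-1.549, -0.071, 0.168]
ft_force: [-2.5, -1.6, 7.7]
finger_gap: 0.0111
```

```bash
python3 -c "
from h import *
go(.030,1)
"
```

```text
t 19.1 tip now [0.0004 0.0006 0.0306] yaw 98.7 F [-2.5 -1.6  7.7] Tz [-0.391  0.681 -0.073] down [-0.063  0.013 -0.998] gap 0.0111
-0.011 0.016 -0.014 tw 0.472
```

{"op": "carry_out", "data": {"commands": [{"tx": 0, "ty": 0.06, "tz": 0, "twist": -1, "claw": -1}, {"tx": 0, "ty": 0.06, "tz": 0, "twist": -1, "claw": -1}, {"tx": 0, "ty": 0.06, "tz": 0, "twist": -0.7, "claw": -1}, {"tx": 0, "ty": 0.06, "tz": 0, "twist": 1, "claw": -1}, {"tx": 0, "ty": 0.06, "tz": 0, "twist": 1, "claw": -1}, {"tx": 0, "ty": 0.06, "tz": 0, "twist": 1, "claw": -1}]}}

```text
time_s: 19.85
ee_pos: [0.5527, 0.1871, 0.0642]
orientation: [-1.55, -0.057, 0.152]
ft_force: [-10.2, -2.3, 19.9]
finger_gap: 0.0111
```

```bash
python3 -c "
from h import *
go(.030,1)
"
```

```text
t 19.85 tip now [0.0007 0.0013 0.0301] yaw 97.6 F [-10.2  -2.3  19.9] Tz [-0.482  1.827  0.096] down [-0.061  0.014 -0.998] gap 0.0111
-0.022 0.003 -0.030 tw 0.208
```

```bash
python3 -c "
from h import *
im=r.grab_frame('wrist');a=cv2.resize(im[180:300,240:400],(800,600),interpolation=cv2.INTER_CUBIC)
save(a,'w6')
im=r.grab_frame('side');save(im,'s2')
"
```

```text
(no output)
```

View pics/w6.png

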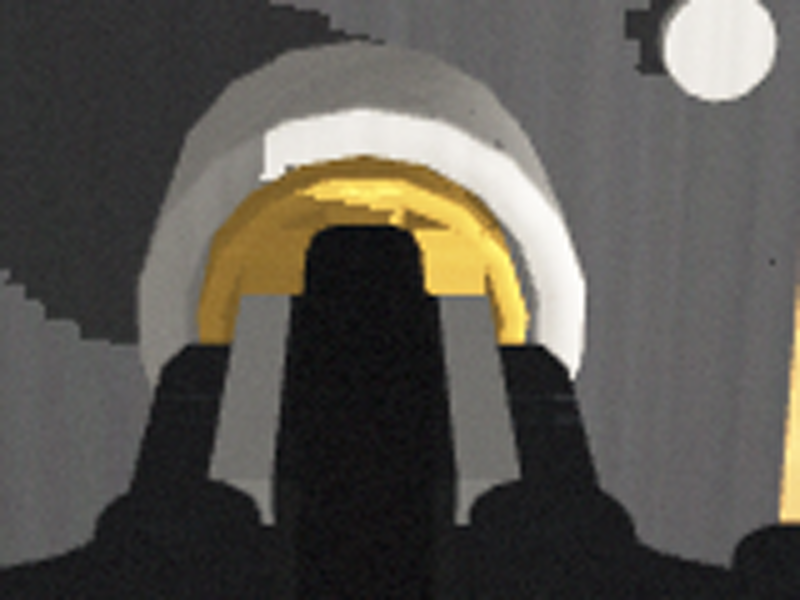

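The bow meets the plug, and its edge is still at image row 225, as before insertion, so it has not slipped in the jaws. TCP z of 0.0642 matches the computed home height of 0.0641. Next, the clockwise turn.

{"op": "carry_out", "data": {"commands": [{"tx": -0.02, "ty": 0.01, "tz": 0, "twist": 1, "claw": -1}, {"tx": 0, "ty": 0.02, "tz": 0, "twist": 1, "claw": -1}, {"tx": 0, "ty": 0.02, "tz": 0, "twist": 1, "claw": -1}, {"tx": 0, "ty": 0.02, "tz": 0, "twist": 1, "claw": -1}, {"tx": 0, "ty": 0.02, "tz": 0, "twist": 1, "claw": -1}, {"tx": 0, "ty": 0.02, "tz": 0, "twist": 1, "claw": -1}, {"tx": 0, "ty": 0.02, "tz": 0, "twist": 1, "claw": -1}, {"tx": 0, "ty": 0.02, "tz": 0, "twist": 1, "claw": -1}]}}

```text
time_s: 20.95
ee_pos: [0.5526, 0.1874, 0.0644]
orientation: [-1.542, 0.392, -0.298]
ft_force: [-2.7, -1.0, 6.7]
finger_gap: 0.011
```

```bash
python3 -c "
from h import *
go(.030,1,yawt=60);o=r.get_obs();print(np.round(o['ee_pos'],4))
"
```

```text
t 20.95 tip now [0.0006 0.001  0.0303] yaw 64.8 F [-2.7 -1.   6.7] Tz [-0.243  0.606  0.126] down [-0.058  0.014 -0.998] gap 0.011
-0.002 0.009 -0.028 tw 1.201
[0.5526 0.1874 0.0644]
```

{"op": "carry_out", "data": {"commands": [{"tx": 0, "ty": 0.03, "tz": 0, "twist": 1, "claw": -1}, {"tx": 0, "ty": 0.03, "tz": 0, "twist": 1, "claw": -1}, {"tx": 0, "ty": 0.03, "tz": 0, "twist": 1, "claw": -1}, {"tx": 0, "ty": 0.03, "tz": 0, "twist": 1, "claw": -1}, {"tx": 0, "ty": 0.03, "tz": 0, "twist": 1, "claw": -1}, {"tx": 0, "ty": 0.03, "tz": 0, "twist": 1, "claw": -1}, {"tx": 0, "ty": 0.03, "tz": 0, "twist": 1, "claw": -1}, {"tx": 0, "ty": 0.03, "tz": 0, "twist": 1, "claw": -1}, {"tx": 0, "ty": 0.03, "tz": 0, "twist": 1, "claw": -1}, {"tx": 0, "ty": 0.03, "tz": 0, "twist": 1, "claw": -1}, {"tx": 0, "ty": 0.03, "tz": 0, "twist": 1, "claw": -1}]}}

```text
time_s: 22.32
ee_pos: [0.5533, 0.1874, 0.0642]
orientation: [-1.373, 1.001, -0.915]
ft_force: [-5.3, -1.6, 10.1]
finger_gap: 0.0114
```

```bash
python3 -c "
from h import *
go(.030,1,yawt=6);o=r.get_obs();print(np.round(o['ee_pos'],4))
"
```

```text
t 22.32 tip now [0.0007 0.0004 0.0301] yaw 19.5 F [-5.3 -1.6 10.1] Tz [-0.305  0.94   0.158] down [-0.055  0.012 -0.998] gap 0.0114
0.004 0.005 -0.014 tw 3.381
[0.5533 0.1874 0.0642]
```

{"op": "carry_out", "data": {"commands": [{"tx": 0, "ty": 0.03, "tz": 0, "twist": 1, "claw": -1}, {"tx": 0, "ty": 0.03, "tz": 0, "twist": 1, "claw": -1}, {"tx": 0, "ty": 0.03, "tz": 0, "twist": 1, "claw": -1}, {"tx": 0, "ty": 0.03, "tz": 0, "twist": 1, "claw": -1}, {"tx": 0, "ty": 0.03, "tz": 0, "twist": 1, "claw": -1}]}}

```text
time_s: 22.95
ee_pos: [0.5534, 0.1872, 0.0642]
orientation: [-1.232, 1.269, -1.189]
ft_force: [-5.4, -2.2, 10.3]
finger_gap: 0.0108
```

```bash
python3 -c "
from h import *
go(.030,1,yawt=-5);o=r.get_obs();print(np.round(o['ee_pos'],4))
"
```

```text
t 22.95 tip now [0.0005 0.0001 0.0301] yaw -1.1 F [-5.4 -2.2 10.3] Tz [-0.245  0.853  0.18 ] down [-0.055  0.011 -0.998] gap 0.0108
0.002 0.003 -0.010 tw 0.976
[0.5534 0.1872 0.0642]
```

{"op": "carry_out", "data": {"commands": [{"tx": 0, "ty": 0.03, "tz": 0, "twist": 1, "claw": -1}, {"tx": 0, "ty": 0.03, "tz": 0, "twist": 1, "claw": -1}, {"tx": 0, "ty": 0.03, "tz": 0, "twist": 1, "claw": -1}]}}

```text
time_s: 23.32
ee_pos: [0.5534, 0.1873, 0.0642]
orientation: [-1.127, 1.424, -1.35]
ft_force: [-5.6, -2.7, 9.9]
finger_gap: 0.0115
```

```bash
python3 -c "
from h import *
go(.030,1,yawt=-5);o=r.get_obs();print(np.round(o['ee_pos'],4))
"
```

```text
t 23.32 tip now [0.0003 0.0002 0.0301] yaw -13.4 F [-5.6 -2.7  9.9] Tz [-0.137  0.66   0.693] down [-0.054  0.011 -0.998] gap 0.0115
0.006 0.003 -0.009 tw -2.108
[0.5534 0.1873 0.0642]
```

{"op": "carry_out", "data": {"commands": [{"tx": 0, "ty": 0.03, "tz": 0, "twist": 0.5, "claw": -1}, {"tx": 0, "ty": 0.03, "tz": 0, "twist": 0.5, "claw": -1}]}}

```text
time_s: 23.58
ee_pos: [0.5534, 0.1874, 0.0642]
orientation: [-1.088, 1.474, -1.403]
ft_force: [-6.6, -2.5, 9.7]
finger_gap: 0.0111
```

```bash
python3 -c "
from h import *
go(.030,1,yawt=-5);o=r.get_obs();print(np.round(o['ee_pos'],4))
w=r.grab_frame('wrist');t=r.grab_frame('top');s=r.grab_frame('side')
f=lambda im,x,y,w,h:cv2.resize(im[y:y+h,x:x+w],(400,300),interpolation=cv2.INTER_CUBIC)
save(np.vstack([np.hstack([f(w,240,180,160,120),f(t,208,105,140,105)]),np.hstack([f(t,330,120,160,120),f(s,240,100,160,120)])]),'f1')
go(.030,1,yawt=-5)
"
```

```text
t 23.57 tip now [0.0002 0.0003 0.0301] yaw -17.5 F [-6.6 -2.5  9.7] Tz [-0.237  0.63   0.952] down [-0.053  0.01  -0.999] gap 0.0111
0.010 0.003 -0.009 tw -3.119
[0.5534 0.1874 0.0642]
t 23.73 tip now [0.0002 0.0003 0.0301] yaw -17.4 F [-7.  -2.5  9.3] Tz [-0.276  0.601  0.806] down [-0.053  0.01  -0.999] gap 0.011
0.009 0.003 -0.009 tw -3.106
```

View pics/f1.png

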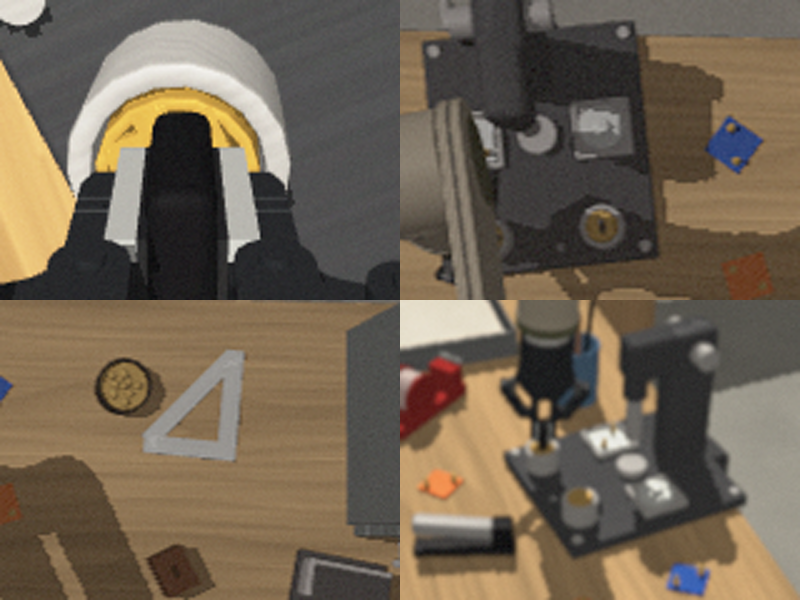

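{"op": "carry_out", "data": {"commands": [{"tx": 0, "ty": 0.03, "tz": 0, "twist": -0.4, "claw": -1}, {"tx": 0, "ty": 0.03, "tz": 0, "twist": 0, "claw": -1}]}}

```text
time_s: 23.98
ee_pos: [0.5534, 0.1874, 0.0642]
orientation: [-1.106, 1.451, -1.38]
ft_force: [-6.3, -2.4, 10.1]
finger_gap: 0.0112
```

```bash
python3 -c "
from h import *
go(.030,1,yawt=-5)
for _ in range(4): r.grab_frame('wrist')
go(.030,1,yawt=-5)
"
```

```text
t 23.98 tip now [0.0003 0.0003 0.0301] yaw -15.7 F [-6.3 -2.4 10.1] Tz [-0.207  0.716  0.603] down [-0.053  0.01  -0.999] gap 0.0112
0.009 0.003 -0.010 tw -2.664
t 24.18 tip now [0.0003 0.0003 0.0301] yaw -15.7 F [-5.8 -2.3 10. ] Tz [-0.189  0.706  0.6  ] down [-0.053  0.01  -0.999] gap 0.0115
0.009 0.003 -0.010 tw -2.670
```

The hold is steady: 0.60 N·m against the stop (the spring accounts for about 0.1–0.15), 10 N down, and a constant height. I'm handing it in.

```bash
python3 -c "
from bench import r
print(r.sign_off())"
```

```text
the job is handed in; nothing more can be done
None
```

I took the key from its rest, rocked it past the wafers into the left lock and turned it clockwise to the stop. The left nest holds the plate with the two brass rivets. I handed in at about 24 s, still gripping the key and holding it turned against the spring.

**What the last checks showed**
- **Fully home:** the hand stopped at z = 0.0642 m, against 0.0641 m calculated for the shoulder on the lock face. The key had not slipped in the jaws before the turn. Most of the pushing was at about 8 N, with one reading of 20 N as it seated.
- **At the stop:** turning torque ran at 0.13–0.18 N·m through the turn, then rose sharply. It peaked at 0.95 N·m, so I eased it back to a steady 0.60 N·m, well above what the spring needs. Downward push held at 10 N.
- **Rest of the desk:** in the last pictures the right lock's keyway is unturned. The cover, tin, set square and the part of the plate in view look undisturbed, and the rest is empty. I did not measure their positions or check the other items.

**What did not agree**
- **Turn angle:** the hand turned about 113° rather than 90°. I put this down to the 0.2 rad (about 11°) of play in the keyway plus give in the grip. I judged the stop from the torque rise, because the plug's angle could not be read directly.
- **Tilt:** the tool drifted about 3° off vertical during the carry. The key went in despite it, with some sideways load on the wrist (5–10 N).

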